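# Take a comparator reading

## Task

Take a reading of the flange on the comparator stand, using the fingertips only: first switch on the readout by pressing the raised, ribbed end of its rocker fully down, then push the round cap of the probe down as far as it goes, so that its tip stays on the flange, and last press the larger of the two round buttons on the hand switch fully in for a moment and let it come up again. Keep to that order, and do not press the small button. Nothing is to be picked up, tipped or shifted: the hand switch stays where it stands and so do the small things lying about.

Things in the scene. Friction and masses are not known exactly. Their poses are not given: they have to be found in the camera images.
- readout: white fixed readout unit on the desk, case 130 mm deep (x) x 100 mm wide (y), top at 40 mm; a display hood 36 mm deep rises to 76 mm at its back (+x) edge. Origin: centre of its underside; x points from the rocker to the display, y along the rocker's hinge, z up
- rocker (a joint): grey rocker paddle, 60 mm long (along the readout's x), 26 mm wide, in front of the display; its pivot lies 24 mm in front of (-x of) the readout's origin, 51.5 mm high. Value in rad: 0 to 0.04 at the start = off (end far from the display raised); grows as that end is pressed down; 0.4 = fully on (stop). It stays where it is left; turning it takes about 4 N at rocker_on
- rocker_on (a point): point on top of the end of the rocker away from the display (the raised, ribbed end), 22 mm from the pivot; about 60 mm above the desk when off, about 52 mm when fully on. A 3 mm high cross rib lies 4 mm further out
- stand: fixed comparator stand, dark steel base 104 x 76 x 12 mm with a round column at its back (+x) and an arm whose top is 72 mm (column 78 mm) high; a brass-coloured flange 16 mm high lies on the base under the probe. Origin: centre of its underside, z up
- probe (a joint): vertical probe of the stand: a thin stem with a round black cap (33 mm across, 9 mm thick) on top. Value in m: 0 to 0.002 at the start = raised; grows as the cap is pushed down; 0.015 = tip resting on the flange (stop). It stays where it is left; pushing takes about 4 N
- probe_cap (a point): centre of the flat top of the probe's cap, about 104 mm above the desk when raised, 89.5 mm when fully down
- switch_box: the hand switch: grey box 124 (x) x 60 (y) x 32 mm high, loose on the desk on rubber feet, about 0.6 kg, with two round grey push buttons on top. Origin: centre of its underside; x runs from the large button to the small one, z up. A stub of cable guard sticks out of its +x end
- big_button (a joint): the larger button of the hand switch, 34 mm across, in a black round housing 50 mm across whose rim is 44 mm above the desk. Value in m: 0 = up, 0.006 = fully in (5 N); springs back when released
- big_button_top (a point): centre of the large button's top, 30 mm from the hand switch's origin towards its -x end, height 54 mm when up
- small_button (a joint): the smaller button of the hand switch, 18 mm across, 64 mm from the large one, not to be pressed. Value in m: 0 = up, 0.006 = fully in; springs back
- small_button_top (a point): centre of the small button's top
- eraser: bystander: eraser in a sleeve, 20x44x12 mm, lying on the desk; origin: centre of its underside as it stands at the start
- sample_gear: bystander: small metal gear, 29 mm across, 13 mm high; origin: centre of its underside as it stands at the start
- ring_gauge: bystander: plain steel ring, 46 mm across, 16 mm high; origin: centre of its underside as it stands at the start
- marker_pen: bystander: marker pen, 135 mm long, 17 mm thick, lying down; origin: centre of its underside as it stands at the start
- the_gauge_block: bystander: small steel gauge block, 9x35x20 mm; origin: centre of its underside as it stands at the start

How it is judged:
By the outcome, as a careful person would: the job done as asked, in the order asked, and still so for the second after the job is handed in, with the robot touching nothing.
It also fails if it takes over 56 s, if anything falls off the work surface, if the arm or the gripper's body presses on something with over 40 N, if the wrist force passes 120 N, or if a joint passes its speed limit or range.

## Robot

A 6-joint arm with a two-finger parallel gripper is mounted at the origin on a cart in front of the work surface, level with it; the furniture and walls round the work are solid. World frame = base frame: x ahead of the robot, y to its left, z up, the work surface at z = 0. Lengths are in m, angles in degrees, forces in N, time in s.
With the tool pointing down it reaches from about 0.15 to 0.775 m from the base axis. Payload 6.1 kg.
Tool frame: the origin (TCP) lies at the very end of the fingers, on their centre line; the grasp point (between the pads) lies 19 mm behind it (env.pinch_z is the distance from the TCP to the grasp point, in m); z points along the fingers, y is the line along which they close (so a half turn about z gives the same grasp; the last joint's range is limited). The gripper opens to 85 mm and grips with 20 to 120 N. Pads are 22 mm wide; open, the fingers measure 114 mm over their backs; the gripper's body (76 mm by 85 mm) begins 54 mm behind the grasp point. The pads swing forward as they close: fully open they stand 13 mm farther back than shut.
Start: joints at [-68.125, 7.208, -2.269, 80.523, 0, 90], TCP at [0.196, -0.487, 0.231] pointing down, gripper open.
Joint ranges: [-155.77, 155.77], [-54.66, 111.73], [-72.52, 77.12], [-102.08, 115.82], [-83.92, 84.16], [-180, 180]. Speed limits (degrees/s): [136.94, 136.94, 172.46, 180, 180, 180].

## Interface

Orientations are given as a 3x3 rotation matrix whose columns are the frame's x, y, z axes.
In Python, from cell import env gives the robot as it stands.
- The arm moves only by the shell command python3 -m creep 'ROWS' [OPENING]. ROWS is JSON, a list of rows, each an object of numbers: "tx", "ty", "tz": the shift along the tool's x, y, z in units of 750 mm (1.0 is 750 mm); "wx", "wy", "wz": the turn, a rotation vector about the tool's x, y, z in units of 60 degrees (1.0 is 60 degrees). A call has 1 to 5 rows; each row is the pose to reach, as a shift and turn from the pose commanded when the call began, along the tool's axes at that moment; what a row does not reach only later rows make up. A row lasts 1/10 s, in which the tool goes at most 50 mm and 8.59 degrees, less where a joint would pass 70% of its speed; a pose out of reach is approached as far as the arm can. A call with a number of a shift or a turn outside -1 to 1 is refused whole. A call with a gripper value outside its range is refused whole. OPENING is the gripper's target within -1 to 1 (fully open at 1, half-way at 0, shut at -1), set as the call begins (- or left out, the last holds). The fingers move at their own pace and stop on an object; the grip force is fixed at half the most. Time passes only in rows, so rows that repeat a pose let the fingers close. It gives the time, the measured TCP pose, the force, the opening and the grip force at its end, in the units of the state.
- env.get_obs(): the state, without advancing time (a new reading comes with each control period).
- env.capture(name): name is "scene" or "side" or "wrist"; returns the picture (384x512x3 uint8, red, green, blue); there is no depth.
- env.camera_model(name): a dict with "mtx" (3x3 intrinsics, pixels), "R" (3x3) and "t" (3): a world point X has camera coordinates R X + t. Camera axes: x right, y down, z forward; pixel columns grow to the right and rows downward; lengths in m; the calibration is good to about 2 mm. A picture is of the moment at which its call begins: read the wrist's pose just before it. camera_model takes no time and is no camera call; for the wrist camera it gives the pose at the moment of the call.
- env.finish_job(): hands the job in; it is judged then, once.
The state is a dict: "time": time; "joints": joint angles; "joint_vel": joint speeds; "joint_efforts": joint torques, N m; "ee_pos": TCP position; "eef_rot": TCP orientation; "force": force on the tool from outside, world axes, zero at the start; "wrist_torque": the same for the moment, N m; "finger_gap": opening from 0.0 (shut) to 1.0 (fully open); "grasp_force": force on a finger pad.
Only numpy, scipy, OpenCV 4.12 (cv2) and the standard library are available. Lean on these libraries where they do the work, as an engineer would, in place of code of your own. Each camera call takes 0.05 s, during which the arm holds its last target. There are 200 camera calls.

## Working session

There is one attempt and no reset: what is moved stays moved. The work goes in short steps, Python scripts to look and compute and a shell command to move; the robot and the scene stay as the last step left them, time stands still between calls to the robot, and variables do not carry over. Pictures are saved under pics/ and viewed, at most 10 in all, crops included, and the job is handed in when it is done.

```bash
mkdir -p pics; ls
python3 - <<'E'
from cell import env
import cv2,numpy as np
o=env.get_obs();print(o)
ims=[]
for n in ["scene","side"]:
    m=env.camera_model(n);im=env.capture(n);cv2.imwrite(f"pics/{n}0.png",cv2.resize(im[:,:,::-1],(800,600),interpolation=cv2.INTER_CUBIC)); cv2.imwrite(f"raw_{n}.png",im[:,:,::-1]);print(n,m)
E
```

```text
pics
{'time': 0.0, 'joints': array([-6.81229738e+01,  7.24179429e+00, -2.32525547e+00,  8.05243831e+01,
       -9.97498775e-04,  8.99993510e+01]), 'joint_vel': array([-0.05106842,  0.13528866, -0.0019345 ,  0.04046171, -0.01718563,
        0.00928419]), 'joint_efforts': array([-1.23880796e-03, -4.35914540e+01,  3.52923059e+01,  1.71718583e-02,
       -1.71687516e-04,  9.65968809e-06]), 'ee_pos': array([ 0.19546828, -0.48682035,  0.23053286]), 'eef_rot': array([[ 9.27981505e-01,  3.72625756e-01, -6.10777522e-04],
       [ 3.72626256e-01, -9.27980334e-01,  1.47439617e-03],
       [-1.73915403e-05, -1.59580412e-03, -9.99998727e-01]]), 'force': array([ 1.20852262, -0.32569793, -0.86259897]), 'wrist_torque': array([ 0.02504565, -0.0422957 ,  0.01139002]), 'grasp_force': 0.0, 'finger_gap': 1.004496341366393}
scene {'mtx': array([[441.87255308,   0.        , 257.95274244],
       [  0.        , 441.87255308, 188.4624723 ],
       [  0.        ,   0.        ,   1.        ]]), 'R': array([[-0.8911113 , -0.45375732, -0.00499438],
       [-0.26667804,  0.53255719, -0.8032843 ],
       [ 0.36715592, -0.71448382, -0.59557484]]), 't': array([0.42332163, 0.27238465, 0.84573435])}
side {'mtx': array([[461.72557934,   0.        , 256.66088459],
       [  0.        , 461.72557934, 193.8767169 ],
       [  0.        ,   0.        ,   1.        ]]), 'R': array([[ 0.98365447, -0.17952094, -0.0140043 ],
       [-0.12822614, -0.6437413 , -0.75442375],
       [ 0.12641972,  0.74388801, -0.65623829]]), 't': array([-0.53295675,  0.07863823,  1.3146583 ])}
```

View pics/scene0.png

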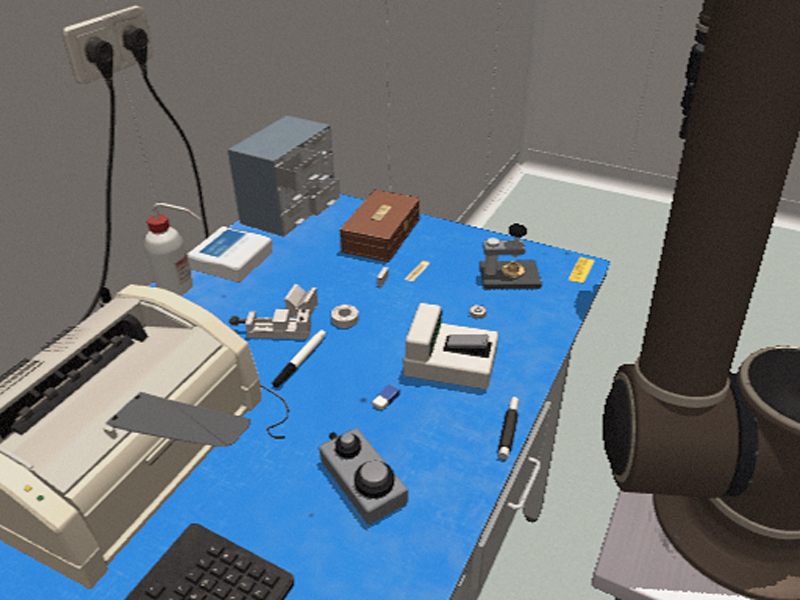

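View pics/side0.png

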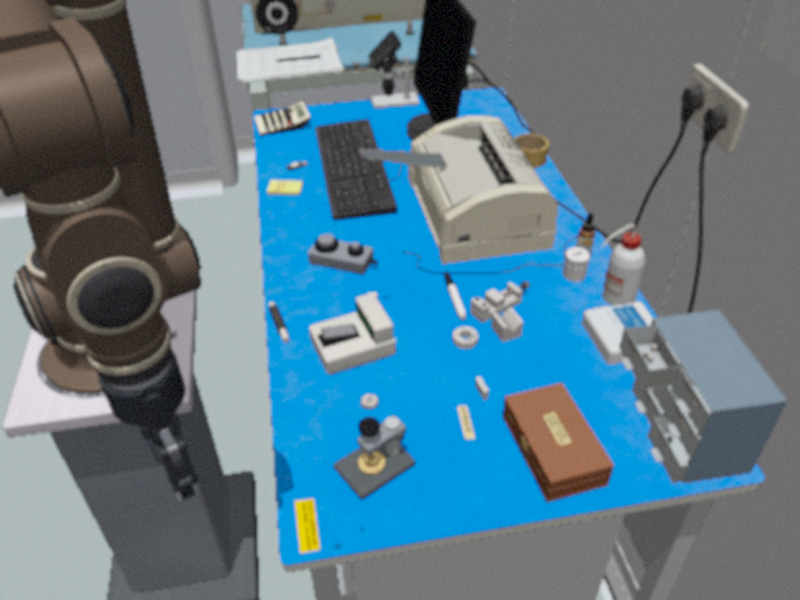

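The scene view shows the cap at (517,230), the rocker at (467,343) and the big button at (375,472). The side view has them at (370,427), (338,333) and (325,243), all in 800-px coordinates. Next I'll triangulate roughly and make enlarged crops.

```bash
cat > h.py <<'E'
import numpy as np,cv2
def ray(m,u,v):
    d=m["R"].T@np.linalg.inv(m["mtx"])@[u,v,1]; return -m["R"].T@m["t"],d
def plane(m,u,v,z):
    c,d=ray(m,u,v); return c+d*(z-c[2])/d[2]
def tri(m1,p1,m2,p2):
    c,d=ray(m1,*p1);e,f=ray(m2,*p2); s=np.linalg.lstsq(np.c_[d,-f],e-c,rcond=None)[0]
    a,b=c+s[0]*d,e+s[1]*f; return (a+b)/2,np.linalg.norm(a-b)
def proj(m,X):
    p=m["mtx"]@(m["R"]@np.asarray(X)+m["t"]); return p[:2]/p[2]
E
python3 - <<'E'
from cell import env
from h import *
np.set_printoptions(precision=4,suppress=True)
k=.64
a,b=env.camera_model("scene"),env.camera_model("side")
P={"cap":((517,230),(370,427)),"rocker":((467,343),(338,333)),"big":((375,466),(325,241)),"small":((346,438),(352,246)),
"gear":((478,310),(369,400))}
I=[cv2.imread(f"raw_{n}.png") for n in("scene","side")]
R=[]
for n,(p,q) in P.items():
    p,q=np.array(p)*k,np.array(q)*k
    print(n,*tri(a,p,b,q))
for r,(im,i) in enumerate(zip(I,(0,1))):
    row=[]
    for n in("cap","rocker","big"):
        c=(np.array(P[n][i])*k).astype(int); x,y=c-27; print(i,n,"origin",x,y)
        row.append(cv2.resize(im[y:y+54,x:x+54],(266,266),interpolation=cv2.INTER_NEAREST))
    R.append(np.hstack(row))
cv2.imwrite("pics/crops.png",np.vstack(R))
print(env.camera_model("wrist"))
E
```

```text
cap [ 0.4331 -0.3567  0.0983] 0.0010071719465521863
rocker [ 0.414  -0.0958  0.0465] 0.0030454358738714066
big [0.4208 0.1746 0.0523] 0.00691256036377734
small [0.4744 0.1508 0.0504] 0.010689810583781231
gear [ 0.4472 -0.226   0.0078] 0.0013631854099144828
0 cap origin 303 120
0 rocker origin 271 192
0 big origin 213 271
1 cap origin 209 246
1 rocker origin 189 186
1 big origin 181 127
{'mtx': array([[271.094 ,   0.    , 255.7326],
       [  0.    , 271.094 , 191.7539],
       [  0.    ,   0.    ,   1.    ]]), 'R': array([[ 0.3727, -0.9279, -0.001 ],
       [-0.8899, -0.3577,  0.283 ],
       [-0.263 , -0.1046, -0.9591]]), 't': array([-0.5249, -0.0367,  0.3797])}
```

View pics/crops.png

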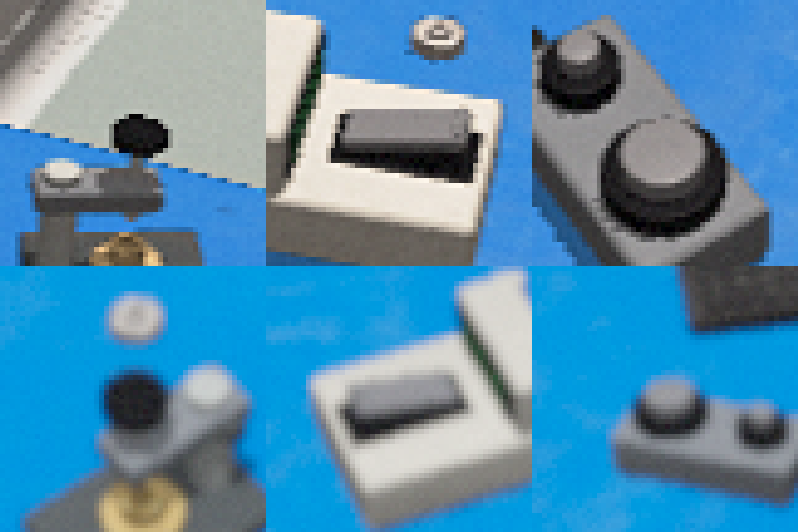

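The crops show the cap clearly in both views. The raised end of the rocker is the one away from the hood. The tops of both buttons and the hand switch box are also visible.

Run:
```python
from cell import env
from h import *
np.set_printoptions(precision=4,suppress=True)
a,b=env.camera_model("scene"),env.camera_model("side")
s=4.926
P={"cap_body99":((0,140,134,303,120),(136,134,209,246),.099),
"rk_raised":((0,204,128,271,192),(84,138,189,186),.062),
"rk_low":((0,84,123,271,192),(192,120,189,186),.045),
"big":((0,132,152,213,271),(137,124,181,127),.054),
"small":((0,53,50,213,271),(231,144,181,127),.05)}
for n,(p,q,z) in P.items():
    p=np.array([p[1]/s+p[3],p[2]/s+p[4]]);q=np.array([q[0]/s+q[2],q[1]/s+q[3]])
    print(n,*tri(a,p,b,q),plane(a,*p,z)[:2],plane(b,*q,z)[:2])
```

```text
cap_body99 [ 0.4322 -0.3568  0.0986] 3.535907262168529e-05 [ 0.432  -0.3562] [ 0.4322 -0.3571]
rk_raised [ 0.385  -0.1046  0.0561] 0.0013371333351740364 [ 0.3836 -0.098 ] [ 0.3843 -0.1111]
rk_low [ 0.4437 -0.0928  0.0469] 0.0033220763886212317 [ 0.4428 -0.0947] [ 0.4455 -0.09  ]
big [0.4208 0.1825 0.0527] 0.0006350871179969751 [0.4199 0.1834] [0.421  0.1808]
small [0.4765 0.1504 0.0509] 0.0032435958824584147 [0.4752 0.1498] [0.4782 0.1527]
```

```bash
python3 -m creep '[{"tx":0.43,"ty":-0.378,"wz":0.18},{"tx":0.43,"ty":-0.378,"wz":0.18},{"tx":0.43,"ty":-0.378,"wz":0.18},{"tx":0.43,"ty":-0.378,"wz":0.18},{"tx":0.43,"ty":-0.378,"wz":0.18}]' -1
```

```text
invalid input
```

```bash
python3 -m creep '[{"tx":0.43,"ty":-0.378,"tz":0,"wx":0,"wy":0,"wz":0.18},{"tx":0.43,"ty":-0.378,"tz":0,"wx":0,"wy":0,"wz":0.18},{"tx":0.43,"ty":-0.378,"tz":0,"wx":0,"wy":0,"wz":0.18},{"tx":0.43,"ty":-0.378,"tz":0,"wx":0,"wy":0,"wz":0.18},{"tx":0.43,"ty":-0.378,"tz":0,"wx":0,"wy":0,"wz":0.18}]' -1
```

```text
time: 0.6
ee_pos: [0.308, -0.2634, 0.2311]
eef_rot: [[0.982, 0.191, -0.0], [0.191, -0.982, 0.0], [0.0, -0.0, -1.0]]
force: [1.7, -1.1, 0.1]
finger_gap: 0.145
grasp_force: 0.0
```

```bash
python3 -m creep '[{"tx":0.146,"ty":-0.188,"tz":0,"wx":0,"wy":0,"wz":0},{"tx":0.146,"ty":-0.188,"tz":0,"wx":0,"wy":0,"wz":0},{"tx":0.146,"ty":-0.188,"tz":0,"wx":0,"wy":0,"wz":0},{"tx":0.146,"ty":-0.188,"tz":0,"wx":0,"wy":0,"wz":0},{"tx":0.146,"ty":-0.188,"tz":0.06,"wx":0,"wy":0,"wz":0}]' -1
python3 - <<'E'
from cell import env
from h import *
m=env.camera_model("wrist");o=env.get_obs();im=env.capture("wrist")
print(o["ee_pos"],o["finger_gap"],-m["R"].T@m["t"])
print(proj(m,[.393,-.103,.06]),proj(m,[.4144,-.0987,.055]),proj(m,o["ee_pos"]))
cv2.imwrite("pics/w1.png",im[:,:,::-1])
E
```

```text
time: 1.1
ee_pos: [0.3925, -0.1038, 0.1901]
eef_rot: [[0.98, 0.198, 0.009], [0.198, -0.98, -0.002], [0.009, 0.003, -1.0]]
force: [1.4, -0.1, 0.0]
finger_gap: -0.003
grasp_force: 0.0
[ 0.39247275 -0.10381698  0.19007738] -0.002603752255208238 [ 0.46216167 -0.08967785  0.334187  ]
[254.12868997 184.51142334] [254.11637086 162.9686378 ] [254.92399649 241.15100116]
```

View pics/w1.png

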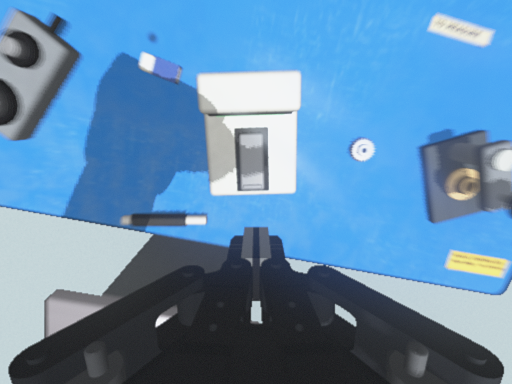

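The wrist view shows the rocker in its dark recess, at columns 239–267 and rows about 132–187. The closed fingertip sits at (256,230), in line with the rocker.

Run:
```python
from cell import env
from h import *
m=env.camera_model("wrist");im=cv2.imread("pics/w1.png")
print(im[125:198:3,253].tolist()); print(im[165,228:275:2].max(1))
for v,z in((187,.061),(134,.05)):print(plane(m,253,v,z))
o=env.get_obs();print(o["ee_pos"],o["eef_rot"])
```

```text
[[245, 245, 243], [169, 164, 157], [147, 143, 137], [181, 176, 171], [212, 206, 201], [208, 204, 199], [208, 202, 199], [184, 180, 176], [146, 141, 137], [146, 142, 138], [145, 139, 136], [146, 141, 139], [147, 141, 137], [146, 141, 137], [148, 141, 138], [147, 141, 137], [176, 169, 166], [216, 209, 205], [217, 213, 208], [219, 214, 210], [191, 183, 178], [189, 181, 176], [233, 235, 231], [233, 207, 180], [241, 176, 95]]
[184 186 183 186 109  77 111 142 146 145 147 146 147 148 148 149 151 139
 100  95 201 246 245 245]
[ 0.38416656 -0.10065868  0.061     ]
[ 0.43418484 -0.09064382  0.05      ]
[ 0.38525702 -0.10318115  0.17846186] [[ 0.98050516  0.19630993 -0.00848725]
 [ 0.19633609 -0.98053382  0.00235885]
 [-0.00785897 -0.00397922 -0.9999612 ]]
```

```bash
python3 -m creep '[{"tx":0,"ty":0,"tz":0,"wx":0,"wy":0,"wz":0},{"tx":0,"ty":0,"tz":0,"wx":0,"wy":0,"wz":0},{"tx":0,"ty":0,"tz":0,"wx":0,"wy":0,"wz":0}]'
python3 - <<'E'
from cell import env
from h import *
m=env.camera_model("wrist");im=env.capture("wrist")[:,:,::-1]
np.savez("w2.npz",**m)
c=im[110:240,190:320];cv2.imwrite("pics/w2.png",cv2.resize(c,None,fx=4.6,fy=4.6,interpolation=cv2.INTER_NEAREST))
E
```

```text
time: 1.45
ee_pos: [0.3893, -0.1068, 0.1885]
eef_rot: [[0.982, 0.191, 0.003], [0.191, -0.982, -0.001], [0.003, 0.002, -1.0]]
force: [0.1, -0.5, 0.1]
finger_gap: -0.0
grasp_force: 0.0
```

View pics/w2.png

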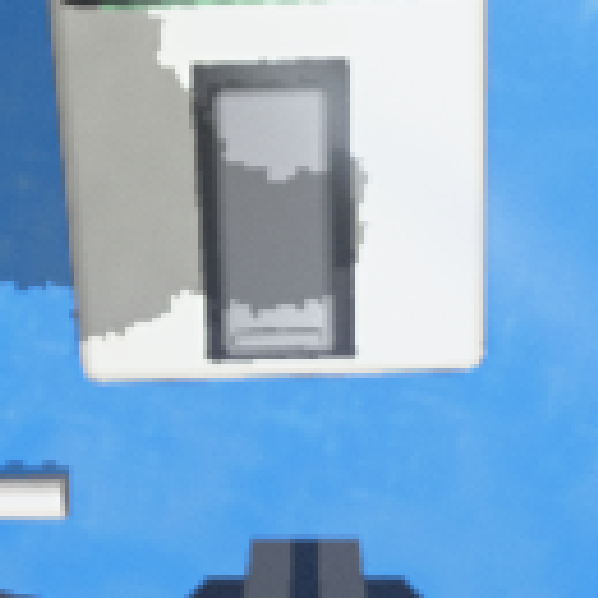

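The rocker top spans crop rows 88–350 (columns 220–328), and the cross rib is at row 330.

Run:
```python
from h import *
from cell import env
np.set_printoptions(precision=4,suppress=True)
m=np.load("w2.npz")
f=lambda x,y,z:plane(m,x/4.6+190,y/4.6+110,z)
r=f(277,330,.062);e=f(278,350,.060);l=f(270,88,.050)
print(r,e,l,np.linalg.norm((e-l)[:2]))
u=(l-e)[:2];u/=np.linalg.norm(u);t=e[:2]+u*5;print("dir",np.degrees(np.arctan2(u[1],u[0])),"target",t)
o=env.get_obs();d=np.r_[t,.075]-o["ee_pos"];print(o["ee_pos"],o["eef_rot"].T@d/.75, o["force"])
```

```text
[ 0.3921 -0.1012  0.062 ] [ 0.3871 -0.1023  0.06  ] [ 0.4429 -0.0898  0.05  ] 0.05723541691565405
dir 12.628189939126395 target [5.2661 0.9908]
[ 0.3893 -0.1068  0.1884] [ 6.6617 -0.197   0.1716] [ 0.0185 -0.4868 -0.1475]
```

```bash
python3 -m creep '[{"tx":0.003,"ty":-0.006,"tz":0.05,"wx":0,"wy":0,"wz":0},{"tx":0.003,"ty":-0.006,"tz":0.1,"wx":0,"wy":0,"wz":0},{"tx":0.003,"ty":-0.006,"tz":0.145,"wx":0,"wy":0,"wz":0},{"tx":0.003,"ty":-0.006,"tz":0.145,"wx":0,"wy":0,"wz":0},{"tx":0.003,"ty":-0.006,"tz":0.145,"wx":0,"wy":0,"wz":0}]'
python3 -m creep '[{"tx":0,"ty":0,"tz":0.004,"wx":0,"wy":0,"wz":0},{"tx":0,"ty":0,"tz":0.008,"wx":0,"wy":0,"wz":0},{"tx":0,"ty":0,"tz":0.012,"wx":0,"wy":0,"wz":0},{"tx":0,"ty":0,"tz":0.016,"wx":0,"wy":0,"wz":0},{"tx":0,"ty":0,"tz":0.016,"wx":0,"wy":0,"wz":0}]'
```

```text
time: 2.0
ee_pos: [0.39, -0.1015, 0.079]
eef_rot: [[0.982, 0.191, 0.001], [0.191, -0.982, -0.0], [0.001, 0.0, -1.0]]
force: [0.1, 0.1, 1.0]
finger_gap: -0.001
grasp_force: 0.0
time: 2.5
ee_pos: [0.3893, -0.101, 0.0653]
eef_rot: [[0.981, 0.192, -0.0], [0.192, -0.981, 0.0], [-0.0, -0.0, -1.0]]
force: [0.2, 0.8, -0.6]
finger_gap: -0.002
grasp_force: 0.0
```

```bash
python3 -m creep '[{"tx":0,"ty":0,"tz":0.003,"wx":0,"wy":0,"wz":0},{"tx":0,"ty":0,"tz":0.006,"wx":0,"wy":0,"wz":0},{"tx":0,"ty":0,"tz":0.009,"wx":0,"wy":0,"wz":0},{"tx":0,"ty":0,"tz":0.009,"wx":0,"wy":0,"wz":0}]'
python3 -m creep '[{"tx":0,"ty":0,"tz":0.002,"wx":0,"wy":0,"wz":0},{"tx":0,"ty":0,"tz":0.004,"wx":0,"wy":0,"wz":0},{"tx":0,"ty":0,"tz":0.005,"wx":0,"wy":0,"wz":0},{"tx":0,"ty":0,"tz":0.005,"wx":0,"wy":0,"wz":0}]'
```

```text
time: 2.9
ee_pos: [0.3892, -0.101, 0.0586]
eef_rot: [[0.981, 0.192, -0.001], [0.192, -0.981, -0.0], [-0.001, 0.0, -1.0]]
force: [-0.5, 0.6, -0.1]
finger_gap: 0.003
grasp_force: 0.2
time: 3.3
ee_pos: [0.3895, -0.101, 0.0549]
eef_rot: [[0.981, 0.192, 0.0], [0.192, -0.981, 0.0], [0.0, -0.0, -1.0]]
force: [-0.4, 0.1, 2.6]
finger_gap: 0.004
grasp_force: 0.8
```

```bash
python3 -m creep '[{"tx":0,"ty":0,"tz":0.001,"wx":0,"wy":0,"wz":0},{"tx":0,"ty":0,"tz":0.002,"wx":0,"wy":0,"wz":0},{"tx":0,"ty":0,"tz":0.003,"wx":0,"wy":0,"wz":0},{"tx":0,"ty":0,"tz":0.004,"wx":0,"wy":0,"wz":0},{"tx":0,"ty":0,"tz":0.004,"wx":0,"wy":0,"wz":0}]'
python3 -m creep '[{"tx":0,"ty":0,"tz":0.001,"wx":0,"wy":0,"wz":0},{"tx":0,"ty":0,"tz":0.002,"wx":0,"wy":0,"wz":0},{"tx":0,"ty":0,"tz":0.003,"wx":0,"wy":0,"wz":0},{"tx":0,"ty":0,"tz":0.003,"wx":0,"wy":0,"wz":0}]'
```

```text
time: 3.8
ee_pos: [0.3896, -0.101, 0.0524]
eef_rot: [[0.981, 0.192, 0.0], [0.192, -0.981, -0.0], [0.0, 0.0, -1.0]]
force: [-4.0, 0.4, 6.9]
finger_gap: -0.001
grasp_force: 3.3
time: 4.2
ee_pos: [0.3897, -0.1011, 0.0518]
eef_rot: [[0.981, 0.192, 0.001], [0.192, -0.981, -0.0], [0.001, 0.001, -1.0]]
force: [-11.0, 2.3, 24.0]
finger_gap: -0.002
grasp_force: 12.4
```

The force has risen to 24 N, so the rocker is on its stop. I'll lift off and check.

```bash
python3 -m creep '[{"tx":0,"ty":0,"tz":-0.05,"wx":0,"wy":0,"wz":0},{"tx":0,"ty":0,"tz":-0.11,"wx":0,"wy":0,"wz":0},{"tx":0,"ty":0,"tz":-0.15,"wx":0,"wy":0,"wz":0},{"tx":0,"ty":0,"tz":-0.15,"wx":0,"wy":0,"wz":0},{"tx":0,"ty":0,"tz":-0.15,"wx":0,"wy":0,"wz":0}]'
python3 - <<'E'
from cell import env
from h import *
m=env.camera_model("wrist");im=env.capture("wrist")[:,:,::-1]
s=env.capture("side")[:,:,::-1]
c=cv2.resize(im[110:220,190:300],(400,400),interpolation=cv2.INTER_NEAREST)
d=cv2.resize(s[186:240,189:243],(400,400),interpolation=cv2.INTER_NEAREST)
cv2.imwrite("pics/w3.png",np.hstack([c,d]))
E
```

```text
time: 4.7
ee_pos: [0.3902, -0.101, 0.1624]
eef_rot: [[0.981, 0.192, 0.002], [0.192, -0.981, -0.0], [0.002, 0.0, -1.0]]
force: [-1.0, -0.4, -0.5]
finger_gap: -0.001
grasp_force: 0.0
```

View pics/w3.png

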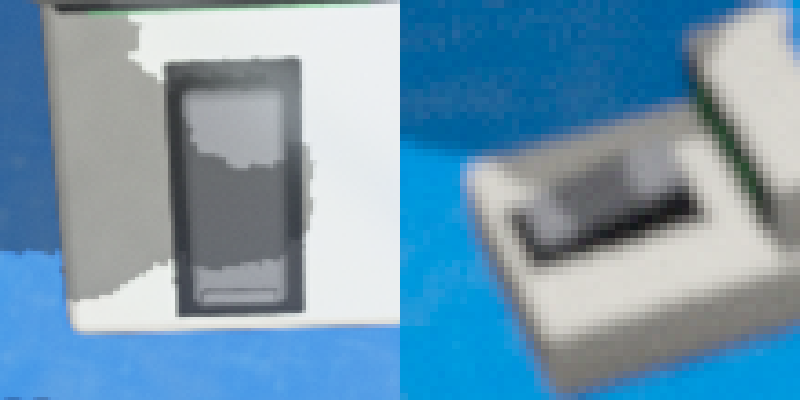

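The side crop now shows the rocker tilted the other way: the ribbed end is low and the dark gap is under the display end. Next is the cap.

```bash
python3 -m creep '[{"tx":-0.011,"ty":0.346,"tz":-0.02,"wx":0,"wy":0,"wz":0},{"tx":-0.011,"ty":0.346,"tz":-0.02,"wx":0,"wy":0,"wz":0},{"tx":-0.011,"ty":0.346,"tz":-0.02,"wx":0,"wy":0,"wz":0},{"tx":-0.011,"ty":0.346,"tz":-0.02,"wx":0,"wy":0,"wz":0},{"tx":-0.011,"ty":0.346,"tz":-0.02,"wx":0,"wy":0,"wz":0}]'
python3 -m creep '[{"tx":0,"ty":0.014,"tz":0,"wx":0,"wy":0,"wz":0},{"tx":0,"ty":0.014,"tz":0,"wx":0,"wy":0,"wz":0},{"tx":0,"ty":0.014,"tz":0,"wx":0,"wy":0,"wz":0},{"tx":0,"ty":0.014,"tz":0,"wx":0,"wy":0,"wz":0}]'
python3 - <<'E'
from cell import env
from h import *
m=env.camera_model("wrist");o=env.get_obs();im=env.capture("wrist")[:,:,::-1]
print(o["ee_pos"],proj(m,[.432,-.357,.104]))
np.savez("w4.npz",**m)
cv2.imwrite("pics/w4.png",cv2.resize(im[100:260,180:340],None,fx=3.7,fy=3.7,interpolation=cv2.INTER_NEAREST))
E
```

```text
time: 5.3
ee_pos: [0.4291, -0.3489, 0.1749]
eef_rot: [[0.981, 0.192, -0.002], [0.192, -0.981, 0.002], [-0.001, -0.002, -1.0]]
force: [1.0, 0.2, 0.9]
finger_gap: 0.003
grasp_force: 0.0
time: 5.7
ee_pos: [0.4313, -0.356, 0.1764]
eef_rot: [[0.981, 0.194, -0.001], [0.194, -0.981, 0.001], [-0.001, -0.001, -1.0]]
force: [-1.6, -0.6, -1.1]
finger_gap: -0.0
grasp_force: 0.0
[ 0.43133188 -0.35596223  0.17639908] [256.65162308 201.13175152]
```

View pics/w4.png

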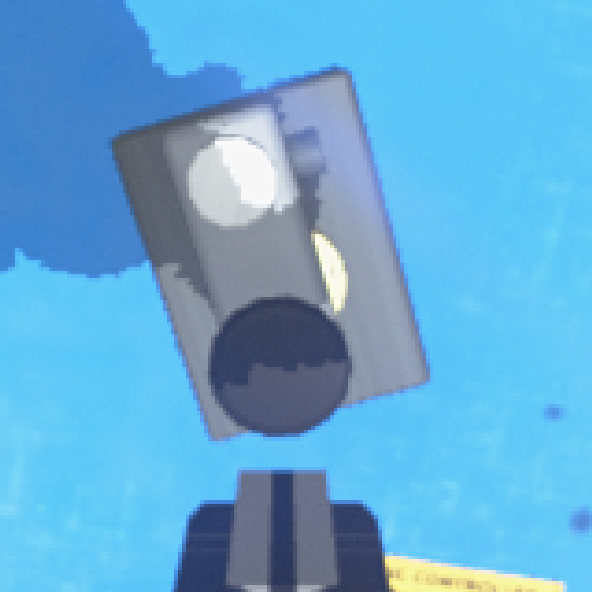

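The cap is a full disc centred at raw pixel (255.7,198.6), about 2 mm from the prediction, so I'm shifting +3 mm in tool x and descending.

```bash
python3 -m creep '[{"tx":0.004,"ty":0,"tz":0.04,"wx":0,"wy":0,"wz":0},{"tx":0.004,"ty":0,"tz":0.08,"wx":0,"wy":0,"wz":0},{"tx":0.004,"ty":0,"tz":0.09,"wx":0,"wy":0,"wz":0},{"tx":0.004,"ty":0,"tz":0.09,"wx":0,"wy":0,"wz":0}]'
python3 -m creep '[{"tx":0,"ty":0,"tz":0.004,"wx":0,"wy":0,"wz":0},{"tx":0,"ty":0,"tz":0.008,"wx":0,"wy":0,"wz":0},{"tx":0,"ty":0,"tz":0.012,"wx":0,"wy":0,"wz":0},{"tx":0,"ty":0,"tz":0.015,"wx":0,"wy":0,"wz":0},{"tx":0,"ty":0,"tz":0.015,"wx":0,"wy":0,"wz":0}]'
python3 -m creep '[{"tx":0,"ty":0,"tz":0.002,"wx":0,"wy":0,"wz":0},{"tx":0,"ty":0,"tz":0.004,"wx":0,"wy":0,"wz":0},{"tx":0,"ty":0,"tz":0.006,"wx":0,"wy":0,"wz":0},{"tx":0,"ty":0,"tz":0.006,"wx":0,"wy":0,"wz":0}]'
```

```text
time: 6.15
ee_pos: [0.4339, -0.3556, 0.1086]
eef_rot: [[0.981, 0.193, -0.002], [0.193, -0.981, 0.001], [-0.001, -0.002, -1.0]]
force: [0.5, -0.8, 0.2]
finger_gap: -0.0
grasp_force: 0.0
time: 6.65
ee_pos: [0.4353, -0.3575, 0.0985]
eef_rot: [[0.981, 0.192, 0.002], [0.192, -0.981, -0.001], [0.001, 0.001, -1.0]]
force: [2.1, 0.8, 2.9]
finger_gap: -0.001
grasp_force: 1.2
time: 7.05
ee_pos: [0.4346, -0.3572, 0.0933]
eef_rot: [[0.981, 0.192, 0.0], [0.192, -0.981, -0.0], [-0.0, 0.0, -1.0]]
force: [1.5, -1.2, 2.3]
finger_gap: -0.0
grasp_force: 1.5
```

```bash
python3 -m creep '[{"tx":0,"ty":0,"tz":0.002,"wx":0,"wy":0,"wz":0},{"tx":0,"ty":0,"tz":0.004,"wx":0,"wy":0,"wz":0},{"tx":0,"ty":0,"tz":0.005,"wx":0,"wy":0,"wz":0},{"tx":0,"ty":0,"tz":0.005,"wx":0,"wy":0,"wz":0}]'
python3 -m creep '[{"tx":0,"ty":0,"tz":0.001,"wx":0,"wy":0,"wz":0},{"tx":0,"ty":0,"tz":0.002,"wx":0,"wy":0,"wz":0},{"tx":0,"ty":0,"tz":0.002,"wx":0,"wy":0,"wz":0}]'
```

```text
time: 7.45
ee_pos: [0.4344, -0.3571, 0.0896]
eef_rot: [[0.981, 0.192, -0.0], [0.192, -0.981, 0.0], [-0.0, -0.0, -1.0]]
force: [2.0, -1.9, 3.8]
finger_gap: 0.0
grasp_force: 1.8
time: 7.75
ee_pos: [0.4345, -0.3572, 0.0895]
eef_rot: [[0.981, 0.192, 0.001], [0.192, -0.981, -0.001], [0.0, 0.001, -1.0]]
force: [-1.3, 1.0, 12.1]
finger_gap: -0.001
grasp_force: 5.8
```

```bash
python3 -m creep '[{"tx":0,"ty":0,"tz":0.001,"wx":0,"wy":0,"wz":0},{"tx":0,"ty":0,"tz":0.001,"wx":0,"wy":0,"wz":0},{"tx":0,"ty":0,"tz":0.001,"wx":0,"wy":0,"wz":0}]'
python3 -m creep '[{"tx":0,"ty":0,"tz":-0.04,"wx":0,"wy":0,"wz":0},{"tx":0,"ty":0,"tz":-0.09,"wx":0,"wy":0,"wz":0},{"tx":0,"ty":-0.05,"tz":-0.12,"wx":0,"wy":0,"wz":0},{"tx":0.05,"ty":-0.11,"tz":-0.12,"wx":0,"wy":0,"wz":0}]'
```

```text
time: 8.05
ee_pos: [0.4345, -0.3572, 0.0894]
eef_rot: [[0.981, 0.192, 0.001], [0.192, -0.981, -0.001], [0.001, 0.001, -1.0]]
force: [-1.7, 1.7, 15.8]
finger_gap: -0.0
grasp_force: 8.0
time: 8.45
ee_pos: [0.4498, -0.2771, 0.1803]
eef_rot: [[0.982, 0.187, 0.001], [0.187, -0.982, -0.002], [0.001, 0.002, -1.0]]
force: [1.3, -1.0, 1.1]
finger_gap: -0.0
grasp_force: 0.0
```

```bash
python3 -m creep '[{"tx":0.07,"ty":-0.6,"tz":0,"wx":0,"wy":0,"wz":0},{"tx":0.07,"ty":-0.6,"tz":0,"wx":0,"wy":0,"wz":0},{"tx":0.07,"ty":-0.6,"tz":0,"wx":0,"wy":0,"wz":0},{"tx":0.07,"ty":-0.6,"tz":0,"wx":0,"wy":0,"wz":0},{"tx":0.07,"ty":-0.6,"tz":0,"wx":0,"wy":0,"wz":0}]'
python3 -m creep '[{"tx":0.04,"ty":-0.27,"tz":0,"wx":0,"wy":0,"wz":0},{"tx":0.04,"ty":-0.27,"tz":0,"wx":0,"wy":0,"wz":0},{"tx":0.04,"ty":-0.27,"tz":0,"wx":0,"wy":0,"wz":0},{"tx":0.04,"ty":-0.27,"tz":0,"wx":0,"wy":0,"wz":0},{"tx":0.04,"ty":-0.27,"tz":0,"wx":0,"wy":0,"wz":0}]'
python3 - <<'E'
from cell import env
o=env.get_obs();print(o["eef_rot"].T@([.4205,.182,.18]-o["ee_pos"])/.75)
E
```

```text
time: 8.95
ee_pos: [0.4302, -0.0254, 0.1765]
eef_rot: [[0.981, 0.192, -0.003], [0.192, -0.981, 0.0], [-0.003, -0.001, -1.0]]
force: [0.7, 0.6, 0.5]
finger_gap: -0.001
grasp_force: 0.0
time: 9.45
ee_pos: [0.4355, 0.1217, 0.1767]
eef_rot: [[0.969, 0.248, -0.011], [0.248, -0.968, 0.033], [-0.003, -0.034, -0.999]]
force: [-0.1, -0.1, 0.1]
finger_gap: -0.001
grasp_force: 0.0
[ 0.00053484 -0.08291044 -0.00150373]
```

```bash
python3 -m creep '[{"tx":0,"ty":0,"tz":0,"wx":0,"wy":0,"wz":0},{"tx":0,"ty":0,"tz":0,"wx":0,"wy":0,"wz":0}]'
python3 - <<'E'
from cell import env
o=env.get_obs();print(o["eef_rot"].T@([.4205,.182,.18]-o["ee_pos"])/.75,o["joints"],o["joint_vel"],o["joint_efforts"])
E
```

```text
time: 9.65
ee_pos: [0.4359, 0.12, 0.1772]
eef_rot: [[0.97, 0.245, -0.01], [0.245, -0.969, 0.032], [-0.002, -0.034, -0.999]]
force: [0.0, 0.0, 0.1]
finger_gap: -0.0
grasp_force: 0.0
[ 0.00038307 -0.0852449  -0.0008712 ] [ 14.1239056   -0.246412   -17.04818158  73.31683032   1.9418094
 179.94585957] [-0.35780623 -0.41410671  0.00954991 -0.05021391  0.12093462  0.00990158] [ 5.18032741e-01 -3.44889915e+01  3.51088572e+01 -2.10509053e-02
  1.33058061e-01  1.24854068e-04]
```

Joint 6 is at its end stop. I'll unwind it with a turn in tool z and level the tool at the same time.

```bash
cat > g.py <<'E'
from cell import env
import numpy as np,sys
from scipy.spatial.transform import Rotation as Ro
a,*t=map(float,sys.argv[1:])
o=env.get_obs();R=o["eef_rot"];a=np.radians(a);c,s=np.cos(a),np.sin(a)
T=np.array([[c,s,0],[s,-c,0],[0,0,-1]])
np.set_printoptions(precision=4,suppress=True)
print("t",R.T@(np.array(t)-o["ee_pos"])/.75,"w",np.degrees(Ro.from_matrix(R.T@T).as_rotvec())/60,"j",o["joints"])
E
python3 g.py 69 .4205 .182 .177
```

```text
t [ 0.0004 -0.0851  0.0031] w [-0.0308 -0.0137 -0.9136] j [ 14.1239  -0.2464 -17.0482  73.3168   1.9418 179.9459]
```

```bash
python3 -m creep '[{"tx":0,"ty":-0.085,"tz":0.003,"wx":-0.031,"wy":-0.014,"wz":-0.914},{"tx":0,"ty":-0.085,"tz":0.003,"wx":-0.031,"wy":-0.014,"wz":-0.914},{"tx":0,"ty":-0.085,"tz":0.003,"wx":-0.031,"wy":-0.014,"wz":-0.914},{"tx":0,"ty":-0.085,"tz":0.003,"wx":-0.031,"wy":-0.014,"wz":-0.914},{"tx":0,"ty":-0.085,"tz":0.003,"wx":-0.031,"wy":-0.014,"wz":-0.914}]'
python3 g.py 115 .4205 .182 .177
```

```text
time: 10.15
ee_pos: [0.4203, 0.1818, 0.1774]
eef_rot: [[0.538, 0.843, -0.004], [0.843, -0.538, 0.006], [0.003, -0.007, -1.0]]
force: [-0.8, 0.3, -0.2]
finger_gap: -0.002
grasp_force: 0.0
t [0.0004 0.0001 0.0006] w [-0.0044 -0.0054 -0.9588] j [ 23.1356   0.366  -16.3853  73.3358   0.3931 145.663 ]
```

```bash
python3 -m creep '[{"tx":0,"ty":0,"tz":0,"wx":-0.004,"wy":-0.005,"wz":-0.96},{"tx":0,"ty":0,"tz":0,"wx":-0.004,"wy":-0.005,"wz":-0.96},{"tx":0,"ty":0,"tz":0,"wx":-0.004,"wy":-0.005,"wz":-0.96},{"tx":0,"ty":0,"tz":0,"wx":-0.004,"wy":-0.005,"wz":-0.96},{"tx":0,"ty":0,"tz":0,"wx":-0.004,"wy":-0.005,"wz":-0.96}]'
python3 -m creep '[{"tx":0,"ty":0,"tz":0,"wx":0,"wy":0,"wz":-0.24},{"tx":0,"ty":0,"tz":0,"wx":0,"wy":0,"wz":-0.24},{"tx":0,"ty":0,"tz":0,"wx":0,"wy":0,"wz":-0.24},{"tx":0,"ty":0,"tz":0,"wx":0,"wy":0,"wz":-0.24}]'
python3 - <<'E'
from cell import env
from h import *
m=env.camera_model("wrist");o=env.get_obs();im=env.capture("wrist")[:,:,::-1]
print(o["ee_pos"],proj(m,[.4205,.182,.054]),proj(m,[.476,.151,.05]))
np.savez("w5.npz",**m)
cv2.imwrite("pics/w5.png",cv2.resize(im[60:280],None,fx=1.56,fy=1.56))
E
```

```text
time: 10.65
ee_pos: [0.4204, 0.1815, 0.1774]
eef_rot: [[-0.181, 0.984, -0.002], [0.984, 0.181, 0.002], [0.002, -0.002, -1.0]]
force: [0.5, 0.0, 0.2]
finger_gap: 0.0
grasp_force: 0.0
time: 11.05
ee_pos: [0.4203, 0.1821, 0.1775]
eef_rot: [[-0.413, 0.911, -0.002], [0.911, 0.413, 0.002], [0.002, -0.001, -1.0]]
force: [-0.2, 0.3, -0.6]
finger_gap: 0.001
grasp_force: 0.0
[0.42034295 0.18207993 0.17746936] [255.64895603 185.21722845] [290.40697577 229.77346144]
```

View pics/w5.png

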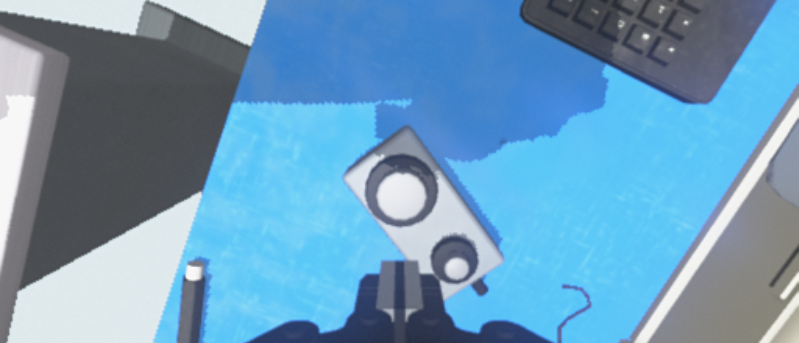

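The large button's top is centred at raw pixel (256.4,185.6), which matches the predicted (255.6,185.2). The small button is well clear of the fingertip.

```bash
python3 -m creep '[{"tx":0,"ty":0,"tz":0.05,"wx":0,"wy":0,"wz":0},{"tx":0,"ty":0,"tz":0.1,"wx":0,"wy":0,"wz":0},{"tx":0,"ty":0,"tz":0.14,"wx":0,"wy":0,"wz":0},{"tx":0,"ty":0,"tz":0.155,"wx":0,"wy":0,"wz":0},{"tx":0,"ty":0,"tz":0.155,"wx":0,"wy":0,"wz":0}]'
python3 -m creep '[{"tx":0,"ty":0,"tz":0.003,"wx":0,"wy":0,"wz":0},{"tx":0,"ty":0,"tz":0.006,"wx":0,"wy":0,"wz":0},{"tx":0,"ty":0,"tz":0.009,"wx":0,"wy":0,"wz":0},{"tx":0,"ty":0,"tz":0.01,"wx":0,"wy":0,"wz":0},{"tx":0,"ty":0,"tz":0.01,"wx":0,"wy":0,"wz":0}]'
```

```text
time: 11.6
ee_pos: [0.419, 0.1826, 0.06]
eef_rot: [[-0.416, 0.91, -0.005], [0.91, 0.416, 0.001], [0.003, -0.004, -1.0]]
force: [-0.3, 0.2, 0.7]
finger_gap: -0.0
grasp_force: 0.0
time: 12.1
ee_pos: [0.4203, 0.1834, 0.0541]
eef_rot: [[-0.417, 0.909, -0.001], [0.909, 0.417, 0.002], [0.003, 0.0, -1.0]]
force: [0.6, -0.2, -1.0]
finger_gap: -0.002
grasp_force: 0.2
```

```bash
python3 -m creep '[{"tx":0,"ty":0,"tz":0.003,"wx":0,"wy":0,"wz":0},{"tx":0,"ty":0,"tz":0.006,"wx":0,"wy":0,"wz":0},{"tx":0,"ty":0,"tz":0.0075,"wx":0,"wy":0,"wz":0},{"tx":0,"ty":0,"tz":0.0075,"wx":0,"wy":0,"wz":0}]'
python3 -m creep '[{"tx":0,"ty":0,"tz":0.001,"wx":0,"wy":0,"wz":0},{"tx":0,"ty":0,"tz":0.002,"wx":0,"wy":0,"wz":0},{"tx":0,"ty":0,"tz":0.002,"wx":0,"wy":0,"wz":0}]'
```

```text
time: 12.5
ee_pos: [0.4203, 0.1834, 0.0483]
eef_rot: [[-0.417, 0.909, -0.001], [0.909, 0.417, 0.002], [0.003, 0.0, -1.0]]
force: [0.1, -0.1, 4.9]
finger_gap: -0.002
grasp_force: 2.3
time: 12.8
ee_pos: [0.4204, 0.1835, 0.0478]
eef_rot: [[-0.417, 0.909, -0.0], [0.909, 0.417, 0.003], [0.003, 0.001, -1.0]]
force: [-3.6, -2.0, 13.6]
finger_gap: -0.001
grasp_force: 6.7
```

The button is fully in: 47.8 mm high, with the force up to 13.6 N. Releasing now.

```bash
python3 -m creep '[{"tx":0,"ty":0,"tz":-0.01,"wx":0,"wy":0,"wz":0},{"tx":0,"ty":0,"tz":-0.05,"wx":0,"wy":0,"wz":0},{"tx":0,"ty":0,"tz":-0.11,"wx":0,"wy":0,"wz":0},{"tx":0,"ty":0,"tz":-0.16,"wx":0,"wy":0,"wz":0},{"tx":0,"ty":0,"tz":-0.17,"wx":0,"wy":0,"wz":0}]'
python3 -m creep '[{"tx":0,"ty":0,"tz":0,"wx":0,"wy":0,"wz":0},{"tx":0,"ty":0,"tz":0,"wx":0,"wy":0,"wz":0},{"tx":0,"ty":0,"tz":0,"wx":0,"wy":0,"wz":0}]'
python3 - <<'E'
from cell import env
from h import *
s=env.capture("side")[:,:,::-1];c=env.capture("scene")[:,:,::-1]
A=[cv2.resize(x,(533,400)) for x in(s[110:310,150:400],)]
d=cv2.absdiff(s,cv2.imread("raw_side.png"))[110:310,150:400]
cv2.imwrite("pics/fin.png",np.hstack([cv2.resize(s[110:310,150:350],(400,400)),cv2.resize(c[110:310,210:410],(400,400))]))
E
```

```text
time: 13.3
ee_pos: [0.4217, 0.1837, 0.1781]
eef_rot: [[-0.417, 0.909, 0.003], [0.909, 0.417, 0.004], [0.003, 0.005, -1.0]]
force: [0.7, 0.1, -0.1]
finger_gap: 0.003
grasp_force: 0.0
time: 13.6
ee_pos: [0.4192, 0.1826, 0.1721]
eef_rot: [[-0.417, 0.909, -0.005], [0.909, 0.417, 0.001], [0.003, -0.004, -1.0]]
force: [-0.7, -0.8, -0.0]
finger_gap: 0.003
grasp_force: 0.0
```

View pics/fin.png

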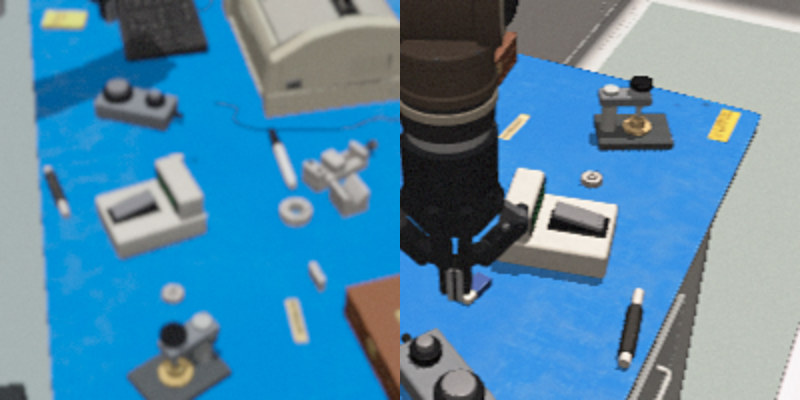

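In both final views the rocker is on, the cap is down near the arm, the buttons are up and the other objects look unmoved. Handing in.

```bash
python3 -c "
from cell import env
print(env.finish_job())"
```

```text
the job is handed in; nothing more can be done
None
```

I handed the job in at about 14 s, done in the order asked: rocker fully on, probe cap down to its stop at 89.5 mm, then the large button pressed fully in and released; the small button was not pressed and nothing looked shifted in the last pictures.

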